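Shut the red air valve under the sliding cover

ROBOT

A 7-joint arm with a two-finger parallel gripper is mounted at the origin on the work surface. World frame = base frame: x ahead of the robot, y to its left, z up, the work surface at z = 0. Lengths are in mm, angles in rad, forces in N, time in s.
With the tool pointing down it reaches from about 350 to 900 mm from the base axis. Payload 7.2 kg.
Tool frame: the origin (TCP) lies at the very end of the fingers, on their centre line; the grasp point (between the pads) lies 19 mm behind it; z points along the fingers, x is the direction in which the jaws open and shut, and the axes are right-handed (so a half turn about z gives the same grasp; the last joint's range is limited). The gripper opens to 88 mm and grips with 3 to 60 N. Pads are 20 mm wide; open, the fingers measure 115 mm over their backs; the gripper's body (75 mm by 178 mm) begins 61 mm behind the grasp point.
Start: joints at [-1.267, 0.411, -0.013, 1.596, 0.006, 1.134, -0.082], TCP at [227.068, 582.297, 222.653] pointing down, gripper open.
Joint ranges: [-2.95, 2.95], [-0.29, 1.99], [-1.47, 1.44], [0.14, 2.54], [-1.03, 4.17], [0.13, 1.85], [-2.86, 2.86]. Speed limits (rad/s): [2.39, 2.39, 3.01, 3.01, 3.14, 3.14, 3.14].

INTERFACE

Orientations are given as a unit quaternion [x, y, z, w].
In Python, from cell import arm, eoat, status, optics, models gives the robot as it stands. Calls block until the motion is done:
- arm.movep(position, orientation): joint-space move of the TCP to a pose.
- arm.move_l(position, attitude=None, speed=150): straight line of the TCP; attitude=None keeps the orientation; speed is the mean speed in mm/s.
- arm.set_joints(angles): joint-space move.
- eoat.gripper_open() and eoat.grasp(force=None): open the fingers fully, or close them until they stop; force is the grip in N (None keeps the last).
- arm.pause(seconds).
- arm.ik(position, orientation): joint angles nearest the present ones, or None.
- status.observe(): the state.
- optics.capture(name): name is "side" or "top" or "wrist"; returns the picture (384x512x3 uint8, red, green, blue); there is no depth.
- optics.calibration(name): a dict with "fov_y" (degrees; the focal length in pixels is half the picture's height over the tangent of half this angle, whatever the lens; pixels are square), "cx", "cy" (the principal point, pixels), "k1" (the pictures are not rectified: a ray, as slopes to the right and down, at radius r is drawn at 1 + k1 r^2 times it, then the intrinsics apply), "world_to_cam" (4x4, takes a point from world to camera coordinates). Camera axes: x right, y down, z forward; pixel columns grow to the right and rows downward; lengths in mm; the calibration is good to about 2 mm. A picture is of the moment at which its call begins: read the wrist's pose just before it. calibration takes no time and is no camera call; for the wrist camera it gives the pose at the moment of the call.
A pose or a line that the arm cannot do raises arm.PlanningError and nothing moves.
- arm.hand_in(): hands the job in, once; it reports no verdict.
Trained networks look in the newest picture that a camera, given by its name, has taken for a name from the list of things; names that differ only in an ending like _2 or _b are one class to them, and where a whole thing is asked for, a point or a joint stands for the part that bears it (a point fixed in the world has none). Each returns a list of dicts, best first, with "confidence" (0 to 1); they miss things now and then, are a little off and sometimes report something else, mostly with a low value. They report only what shows in the picture. A call takes as long as a camera call.
- models.silhouettes(camera, name): "mask" (384x512 bool, what is visible of it) and "uv" ([column, row] in pixels, amid what is visible of it).
The state is a dict: "clock": time; "joint_pos": joint angles; "joint_velocities": joint speeds; "joint_efforts": joint torques, N m; "eef_pos": TCP position; "orientation": TCP orientation; "force": force on the tool from outside, world axes, zero at the start; "ft_torque": the same for the moment, N m; "gripper_width": opening from 0.0 (shut) to 1.0 (fully open).
Only numpy, scipy, OpenCV 4.12 (cv2) and the standard library are available. Lean on these libraries where they do the work, as an engineer would, in place of code of your own. Each camera call takes 0.05 s, during which the arm holds its last target.

TASK

On the bench is the plywood compressed-air box: push its white cover sideways, by its wooden cleat, all the way along to the far stop so that the valves are uncovered, then push the red valve handle fully shut (crosswise to its pipe). Slide the cover without lifting it and leave it fully open; leave the blue valve open as it is and everything else on the bench where it lies.

Things in the scene. Friction and masses are not known exactly. Their poses are not given: they have to be found in the camera images.
- air_box: (All sizes in mm.) Plywood air box fixed to the bench, 230 (x) x 570 (y) x 90 tall; origin under its centre, x and y along its sides. Box y -10 to 285 is a closed deck at z 78; the rest is the well. The cover slides along y at z 78 between guide strips (inner faces x +-102.5, top z 90) and end stops (inner faces y +-275, top z 90). Outlet couplers stick out 35 on its -x side.
- well (a point): centre of the mouth of the open-topped well that holds both valves, at box (0, -140, 78); axes as the box. The well is 170 (x) x 260 (y) inside, floor 8 above the bench. Under each valve handle a pipe runs along box x, top at 35 above the bench; a header pipe runs along y at box x 64, top at 37; valve bodies reach 42, stems (9 radius) 55.
- cover: Loose white board 200 (x) x 275 (y) x 9 thick, about 0.4 kg, lying over the well; origin under its centre, axes as the box. It slides along box y over plain friction (a few N): at the start its origin is near box y -130, fully open (against the +y stop) at box y +137.
- cleat (a point): top centre of the dark wooden cleat fixed across the middle of the cover, 111 above the bench: 100 (x) x 20 (y) x 24 tall, standing on the cover's top at 87 above the bench; directly above the cover's origin
- red_handle (a joint): angle of the red valve handle, rad: 0 = shut (at its stop; handle points along box +y, crosswise to its pipe), 1.57 = open (stop; points along box -x, in line with its pipe). It stays where it is left; turning takes about 0.12 N m, 2 to 3 N near the tip. At the start 1.3 to 1.57.
- red_pivot (a point): centre of the red handle's top face, on its vertical pivot, 67 above the bench. The handle is a flat bar 18 wide, 12 thick (55 to 67 above the bench), reaching 75 out from the pivot; hub radius 12. The pivot is at box x +30 and box y -215 or -100: red and blue may be either way round. Under the cover at the start.
- red_tip (a point): point on the top face of the red handle, 70 out from the pivot along the bar (5 short of its end)
- blue_handle (a joint): the same for the blue valve's handle (identical but blue): open at the start (1.45 to 1.57), to be left open
- blue_pivot (a point): centre of the top face of the blue handle on its pivot, as for red
- blue_tip (a point): point on the top face of the blue handle, 70 out from its pivot
- glue_bottle: white glue bottle with orange cap, 60 dia x 150 tall, standing beyond the box; origin under its centre; to be left alone
- paint_can: steel paint can with paper label, 90 dia x 110 tall, standing to the right of the box; origin under its centre; to be left alone
- spare_plug: spare brass pipe plug, 26 dia x 32 tall, standing loose on the well floor (8 above the bench) near box (-62, -36); origin under its centre; to be left alone
- offcut: brown wooden offcut 45 x 110 x 30 tall lying beyond the box; origin under its centre; to be left alone
- clamp: red C-clamp with steel screw, about 110 x 190 x 18 tall, lying to the left of the box; origin on the bench amid the frame; to be left alone
- screwdriver: screwdriver lying on the bench to the right; origin under the middle of the tool, x along it; to be left alone
- try_square: try square, dark wooden stock 100 x 20 x 16 and steel blade 160 long, lying to the left; origin under the stock; to be left alone

How it is judged:
By the outcome, as a careful person would: the job done as asked, in the order asked, and still so for the second after the job is handed in, with the robot touching nothing.
It also fails if it takes over 54 s, if anything falls off the work surface, if the arm or the gripper's body presses on something with over 40 N, if the wrist force passes 120 N, or if a joint passes its speed limit or range.

## Working session

There is one attempt and no reset: what is moved stays moved. The work goes in short steps, each a Python script; the robot and the scene stay as the last script left them, time stands still between calls to the robot, and variables do not carry over. Pictures are saved under pics/ and viewed, and the job is handed in when it is done.

```bash
mkdir -p pics; ls
python3 - <<'E'
from cell import arm, eoat, status, optics, models
import cv2,numpy as np
print(status.observe())
for n in("side","top","wrist"):
    im=optics.capture(n); cv2.imwrite(f"pics/a_{n}.png",im[:,:,::-1]); c=optics.calibration(n)
    print(n,{k:(np.round(v,4).tolist()) for k,v in c.items()})
E
```

```text
pics
{'clock': 0.0, 'joint_pos': array([-1.2671967 ,  0.41187251, -0.01273202,  1.59702808,  0.00557125,
        1.13427164, -0.08218354]), 'joint_velocities': array([-0.00087299,  0.00130181,  0.00278662,  0.00137338,  0.00010104,
        0.00058179,  0.00118541]), 'joint_efforts': array([-8.04236242e-05, -5.87969005e+01,  6.41932748e-01, -2.91070890e+01,
       -5.37472288e-02,  1.83822575e-02,  1.44420942e-04]), 'eef_pos': array([226.89817827, 581.83254577, 221.83255019]), 'orientation': array([ 8.25605209e-01,  5.64247678e-01, -6.15642060e-04,  4.66313806e-04]), 'force': array([ 0.0144145,  0.4263142, -0.3923726]), 'ft_torque': array([-0.02245193,  0.02632303, -0.00434938]), 'gripper_width': 1.0028204125441738}
side {'fov_y': 49.6962, 'cx': 254.6627, 'cy': 197.1988, 'k1': -0.0335, 'world_to_cam': [[0.8178, -0.5752, 0.0173, -439.4006], [-0.3978, -0.5868, -0.7053, 297.111], [0.4159, 0.57, -0.7087, 1165.6464], [0.0, 0.0, 0.0, 1.0]]}
top {'fov_y': 51.8271, 'cx': 254.7498, 'cy': 188.2016, 'k1': -0.0979, 'world_to_cam': [[-0.0017, -1.0, 0.007, 9.1481], [-0.9893, 0.0007, -0.1459, 587.4216], [0.1459, -0.0072, -0.9893, 1308.0965], [0.0, 0.0, 0.0, 1.0]]}
wrist {'fov_y': 66.5185, 'cx': 250.9106, 'cy': 187.8149, 'k1': -0.0722, 'world_to_cam': [[0.3638, 0.9315, -0.0017, -624.856], [0.9028, -0.3522, 0.2468, -29.5091], [0.2293, -0.0913, -0.9691, 389.4646], [0.0, 0.0, 0.0, 1.0]]}
```

View pics/a_top.png

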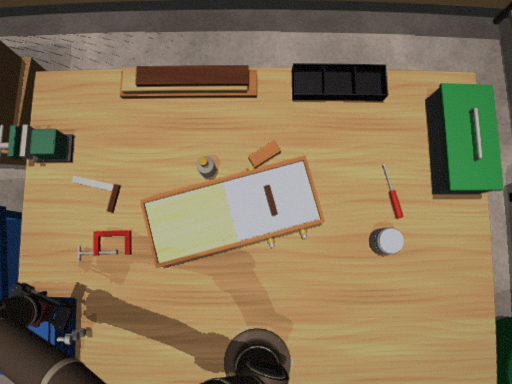

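View pics/a_side.png

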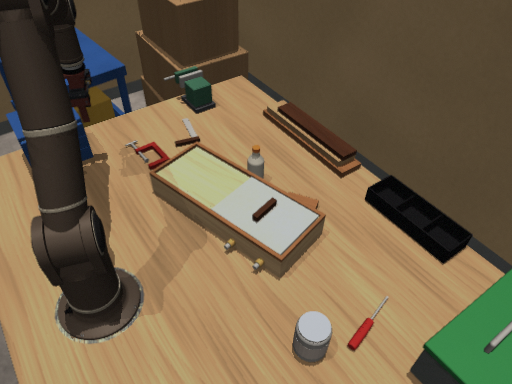

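```bash
cat > h.py <<'E'
import numpy as np, cv2
def proj(c,P):
    P=np.atleast_2d(P).astype(float); M=np.array(c["world_to_cam"]); q=P@M[:3,:3].T+M[:3,3]
    s=q[:,:2]/q[:,2:]; r2=(s**2).sum(1,keepdims=True); s=s*(1+c["k1"]*r2)
    f=192/np.tan(np.radians(c["fov_y"])/2)
    return s*f+[c["cx"],c["cy"]]
def back(c,uv,z):
    f=192/np.tan(np.radians(c["fov_y"])/2)
    d=(np.atleast_2d(uv)-[c["cx"],c["cy"]])/f; s=d.copy()
    for _ in range(20): s=d/(1+c["k1"]*(s**2).sum(1,keepdims=True))
    M=np.array(c["world_to_cam"]); R=M[:3,:3]; o=-R.T@M[:3,3]
    D=np.c_[s,np.ones(len(s))]@R
    return o+D*((z-o[2])/D[:,2])[:,None]
def b2w(p,P):
    P=np.atleast_2d(P).astype(float); c,s=np.cos(p[2]),np.sin(p[2])
    return np.c_[p[0]+c*P[:,0]-s*P[:,1], p[1]+s*P[:,0]+c*P[:,1], P[:,2]]
E
python3 - <<'E'
from cell import arm, eoat, status, optics, models
from h import *
from scipy.optimize import minimize
K={};m={};img={}
for n in("top","side"):
    img[n]=optics.capture(n)[:,:,::-1].copy();K[n]=optics.calibration(n)
    for t in("air_box","cover","cleat"):
        r=models.silhouettes(n,t); print(n,t,[(round(x["confidence"],2),np.round(x["uv"],1).tolist(),int(x["mask"].sum())) for x in r][:3])
        m[n,t]=r[0]["mask"] if r else np.zeros((384,512),bool)
np.savez("m.npz",**{a+"_"+b:v for (a,b),v in m.items()})
bx=np.array([[x,y,z] for x in(-115,115) for y in(-285,285) for z in(0,90)])
S=4
def ren(n,p,P):
    q=proj(K[n],b2w(p,P)); h=cv2.convexHull((q*S+S/2-.5).astype(np.float32))
    o=np.zeros((384*S,512*S),np.uint8); cv2.fillConvexPoly(o,np.round(h*16).astype(np.int32),255,shift=4)
    return cv2.resize(o,(512,384),interpolation=cv2.INTER_AREA)/255.
T={}
for n in K:
    u=(m[n,"air_box"]|m[n,"cover"]|m[n,"cleat"]).astype(np.uint8)
    u=cv2.morphologyEx(u,cv2.MORPH_OPEN,np.ones((11,11)))
    T[n]=u
def cost(p,ns=("top","side")):
    p=[p[0],p[1],p[2]/500]; return sum(np.abs(ren(n,p,bx)-T[n]).sum()/T[n].sum() for n in ns)
u=back(K["top"],[[232,211]],90)[0]; print(u)
for ns in (("top",),("side",),("top","side")):
    r=minimize(lambda p:cost(p,ns),[u[0],u[1],.27*500],method="Nelder-Mead",options=dict(initial_simplex=[[u[0],u[1],130],[u[0]+20,u[1],130],[u[0],u[1]+20,130],[u[0],u[1],160]],xatol=.05))
    print(ns,r.x[:2],r.x[2]/500,r.fun)
p=[r.x[0],r.x[1],r.x[2]/500]; np.save("box.npy",p)
for n in K:
    c=back(K[n],[np.argwhere(m[n,"cleat"])[:,::-1].mean(0)],100)[0]; d=c[:2]-p[:2]; print("cleat box",np.cos(p[2])*d[0]+np.sin(p[2])*d[1],-np.sin(p[2])*d[0]+np.cos(p[2])*d[1])
    for P in (bx,bx*[1,1,0]+[0,0,90]):
        q=proj(K[n],b2w(p,P)); cv2.polylines(img[n],[np.round(cv2.convexHull(q.astype(np.float32))).astype(int)],True,(255,0,0),1)
    L=np.array([[x,y,111] for x,y in((-50,-140),(50,-140),(50,-120),(-50,-120))])
    cv2.polylines(img[n],[np.round(proj(K[n],b2w(p,L))).astype(int)],True,(0,255,0),1)
cv2.imwrite("pics/b.png",np.vstack([cv2.resize(img[n][120:300,100:360],(780,540))[:300] if 0 else cv2.resize(img[n][130:280,120:350],(460,300)) for n in K]))
E
```

```text
top air_box [(0.86, [198.9, 220.5], 7472), (0.22, [385.5, 240.6], 769)]
top cover [(0.91, [270.0, 203.4], 4967)]
top cleat [(0.72, [271.2, 200.2], 4985), (0.31, [387.9, 241.0], 761)]
side air_box [(0.58, [215.6, 196.1], 7824)]
side cover [(0.75, [265.7, 216.7], 4183), (0.66, [255.6, 163.0], 398)]
side cleat [(0.68, [265.0, 213.9], 4263)]
[505.15675549  83.34337492  90.        ]
('top',) [505.93344129  85.08791677] 0.2603462068953778 0.035166141048493985
('side',) [505.27070085  82.87189831] 0.2677254029592359 0.020239414066445763
('top', 'side') [505.74514182  83.90955862] 0.26525236079368203 0.059381313530406654
cleat box -2.5393054577554786 -127.6781990905724
cleat box -15.87804022690575 -150.09190287991254
```

View pics/b.png

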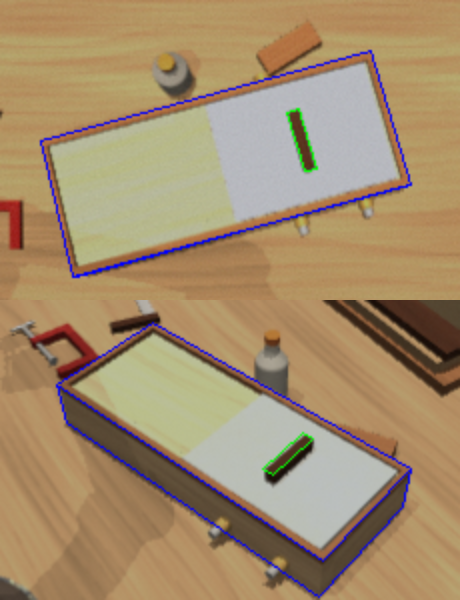

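```bash
cat >> h.py <<'E'
p=np.load("box.npy")
def W(x,y,z): return b2w(p,[[x,y,z]])[0]
def Q(a): return np.array([np.cos(a/2),np.sin(a/2),0,0])
def box(P):
    d=np.array(P)-[p[0],p[1],0]; c,s=np.cos(p[2]),np.sin(p[2]); return np.array([c*d[0]+s*d[1],-s*d[0]+c*d[1],d[2]])
def fbox(F):
    c,s=np.cos(p[2]),np.sin(p[2]); return np.array([c*F[0]+s*F[1],-s*F[0]+c*F[1],F[2]])
E
python3 - <<'E'
from cell import arm, eoat, status, optics, models
from h import *
np.set_printoptions(precision=2,suppress=True)
q=Q(p[2])
for a in (p[2],p[2]+np.pi,p[2]-np.pi): print(a,arm.ik(W(0,-172,180),Q(a)),arm.ik(W(0,117,92),Q(a)))
eoat.grasp(10)
arm.movep(W(0,-172,180),q)
arm.move_l(W(0,-172,93),speed=120)
s=status.observe();print(s["clock"],box(s["eef_pos"]),fbox(s["force"]),s["gripper_width"])
import cv2
for n in("side","top"):cv2.imwrite(f"pics/c_{n}.png",optics.capture(n)[:,:,::-1])
E
```

```text
0.26525236079368203 [-0.48  0.4   0.71  1.85 -0.3   1.01  0.62] [-0.78  0.4   0.37  2.02 -0.2   0.76 -0.03]
3.406845014383475 [-0.79  0.64  1.26  1.86 -0.67  1.15 -2.16] [-0.29  0.4  -0.25  1.98  0.14  0.78  2.79]
-2.8763402927961113 [-0.79  0.64  1.26  1.86 -0.67  1.15 -2.16] [-0.29  0.4  -0.25  1.98  0.14  0.78  2.79]
5.3833 [   0.38 -172.33   93.54] [-0.27  0.5   0.06] 0.003814466452872589
```

View pics/c_side.png

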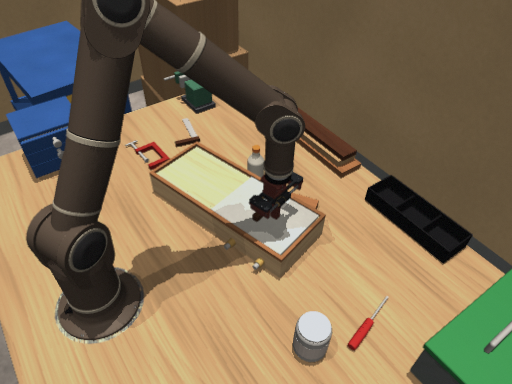

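Run:
```python
from cell import arm, eoat, status, optics, models
from h import *
np.set_printoptions(precision=2,suppress=True)
def st(t=""):
    s=status.observe();f=fbox(s["force"]);print(t,round(s["clock"],2),box(s["eef_pos"]),f);return f
def go(y,v): arm.move_l(W(0,y,92.5),speed=v); return st(y)
ok=True
for y in (-150,-120):
    f=go(y,60)
    if abs(f).max()>20: ok=False;break
if ok:
    f=go(105,110)
    y=105
    while y<128:
        y+=1.5; f=go(y,40)
        if -f[1]>14 or abs(f).max()>25: break
import cv2
for n in("side","top"):cv2.imwrite(f"pics/d_{n}.png",optics.capture(n)[:,:,::-1])
```

```text
-150 6.0 [   0.06 -149.11   92.48] [ 0.39  0.01 -0.51]
-120 6.65 [   0.02 -119.17   92.45] [-0.05 -0.53 -0.26]
105 8.84 [ -0.03 104.85  92.48] [-0.13 -1.37 -0.56]
106.5 9.09 [ -0.02 106.3   92.5 ] [ 0.37 -2.39  0.34]
108.0 9.34 [ -0.01 108.06  92.49] [-0.56 -2.63 -0.61]
109.5 9.59 [  0.03 109.73  92.5 ] [ 0.27 -2.21 -0.5 ]
111.0 9.84 [  0.01 111.25  92.48] [ 0.68 -0.98  0.17]
112.5 10.09 [ -0.02 112.71  92.49] [ 0.18 -1.79 -0.39]
114.0 10.34 [  0.02 114.18  92.51] [ 0.27 -1.98 -2.15]
115.5 10.59 [ -0.02 115.65  92.49] [ 0.89 -1.35 -1.54]
117.0 10.84 [ -0.08 115.69  92.5 ] [-0.19 -6.71 -0.22]
118.5 11.09 [ -0.09 115.7   92.53] [ -1.54 -10.71   1.79]
120.0 11.34 [ -0.12 115.76  92.51] [ -0.42 -14.43   2.26]
```

View pics/d_side.png

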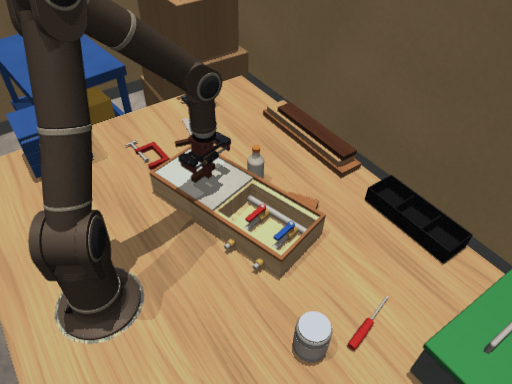

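View pics/d_top.png

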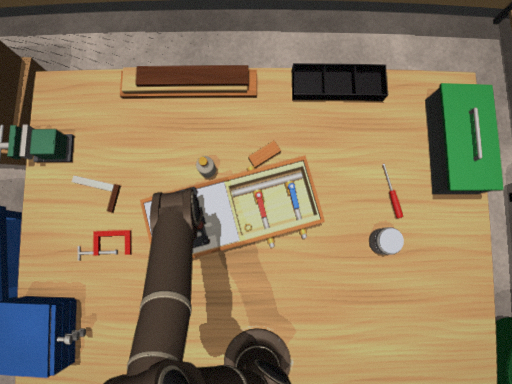

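Run:
```python
from cell import arm, eoat, status, optics, models
from h import *
np.set_printoptions(precision=2,suppress=True)
def st(t=""):
    s=status.observe();f=fbox(s["force"]);print(t,round(s["clock"],2),box(s["eef_pos"]),f);return f
arm.move_l(W(0,100,92.5),speed=80)
arm.move_l(W(0,100,140),speed=150)
arm.movep(W(-20,-142,140),Q(p[2])); st()
im=optics.capture("top"); 
import cv2; cv2.imwrite("pics/e_top.png",im[:,:,::-1]); cv2.imwrite("pics/e_side.png",optics.capture("side")[:,:,::-1]); cv2.imwrite("pics/e_wrist.png",optics.capture("wrist")[:,:,::-1])
```

```text
13.27 [ -19.78 -140.52  139.34] [0.44 0.25 0.3 ]
```

View pics/e_wrist.png

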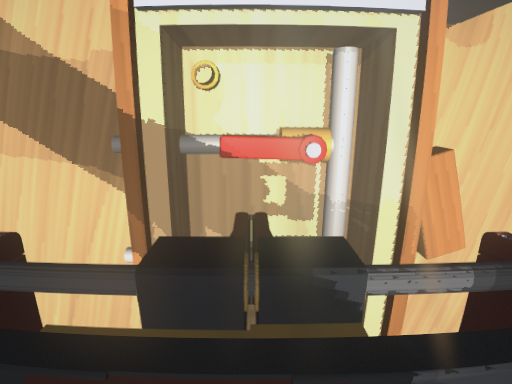

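View pics/e_side.png

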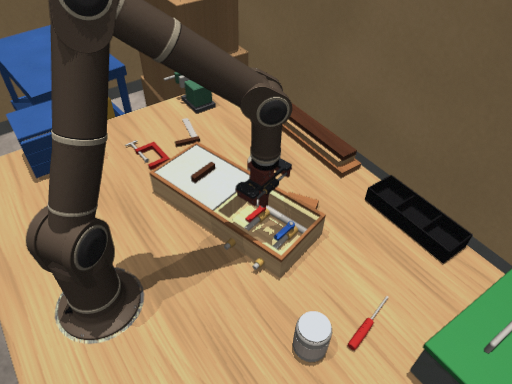

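Run:
```python
from cell import arm, eoat, status, optics, models
from h import *
c=optics.calibration("wrist"); e=box(status.observe()["eef_pos"]); print(e)
for dz in (0,20,40,60,80):
  print(dz,np.round(proj(c,[W(e[0]+x,e[1]+y,e[2]+dz) for x,y in((-13.5,10),(13.5,10),(0,-10))]),0).tolist())
```

```text
[ -19.38449808 -140.03406618  139.67973186]
0 [[228.0, 215.0], [274.0, 215.0], [251.0, 246.0]]
20 [[225.0, 228.0], [277.0, 228.0], [250.0, 263.0]]
40 [[221.0, 245.0], [280.0, 245.0], [250.0, 284.0]]
60 [[216.0, 267.0], [285.0, 267.0], [250.0, 311.0]]
80 [[208.0, 298.0], [292.0, 298.0], [250.0, 348.0]]
```

Run:
```python
from cell import arm, eoat, status, optics, models
from h import *
import cv2
np.set_printoptions(precision=2,suppress=True)
Z=56.5
def st(t=""):
    s=status.observe();f=fbox(s["force"]);print(t,round(s["clock"],2),box(s["eef_pos"]),f);return f
def pt(th,r=54):
    u=np.array([-np.sin(th),np.cos(th)]);n=np.array([np.cos(th),np.sin(th)])
    d=9+13.5*abs(n[0])+10*abs(n[1])
    return W(*(np.array([30,-100])+r*u-d*n),Z)
arm.move_l(W(-20,-138,Z),speed=120)
f=st("down")
if abs(f).max()<6:
  arm.move_l(pt(1.65),speed=60); st(1.65)
  th=1.65; ok=True
  while th>0.12:
    th-=.15; arm.move_l(pt(th),speed=60); f=st(round(th,2))
    if abs(f).max()>15: ok=False;break
  q=pt(0); 
  x=30-22.5-2; 
  if ok:
    for k in range(9):
      arm.move_l(W(x+k*1.,-46,Z),speed=40); f=st(x+k)
      if abs(f).max()>9: break
for n in("side","top","wrist"):cv2.imwrite(f"pics/f_{n}.png",optics.capture(n)[:,:,::-1])
```

```text
down 14.27 [ -19.66 -138.26   56.97] [ 0.58 -0.05  0.54]
1.65 14.65 [ -22.01 -123.52   56.81] [0.16 0.43 0.41]
1.5 14.94 [ -25.38 -115.64   56.57] [-0.09 -0.09 -0.39]
1.35 15.21 [ -27.54 -109.02   56.51] [ 1.04 -0.24  0.23]
1.2 15.48 [ -28.97 -101.49   56.42] [ 0.04 -0.92  0.85]
1.05 15.77 [-29.15 -93.51  56.39] [ 0.65 -0.41  0.04]
0.9 16.05 [-28.05 -85.33  56.38] [ 0.17 -0.64 -1.13]
0.75 16.34 [-25.57 -77.2   56.4 ] [ 0.07  1.49 -0.06]
0.6 16.64 [-21.62 -69.24  56.42] [-0.37 -0.89 -0.96]
0.45 16.94 [-16.12 -61.77  56.44] [-0.21 -0.07 -0.87]
0.3 17.25 [ -9.29 -55.16  56.45] [1.09 0.19 0.16]
0.15 17.57 [ -1.14 -49.66  56.47] [-0.9  -0.33 -0.41]
0.0 17.88 [  8.14 -45.64  56.49] [-0.35  0.08 -0.35]
5.5 18.13 [  5.36 -45.96  56.55] [-0.11 -0.06 -0.39]
6.5 18.38 [  6.61 -45.99  56.54] [-1.19 -0.08  0.5 ]
7.5 18.63 [  7.59 -46.01  56.49] [-0.35  0.1   0.01]
8.5 18.88 [  8.57 -46.01  56.51] [-0.83  1.11 -0.19]
9.5 19.13 [  9.25 -45.93  56.43] [-0.17 -0.54  1.44]
10.5 19.38 [ 10.32 -45.81  56.41] [-1.36  1.29  0.37]
11.5 19.63 [ 11.45 -45.72  56.4 ] [-1.9   1.31 -0.11]
12.5 19.88 [ 11.85 -45.78  56.35] [-4.14  1.99  2.19]
13.5 20.13 [ 11.91 -45.73  56.3 ] [-7.42  2.63  5.63]
```

View pics/f_side.png

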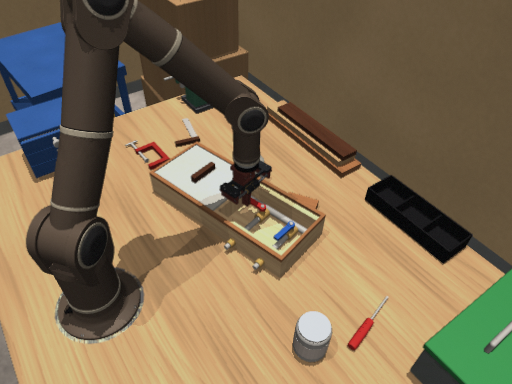

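Run:
```python
from cell import arm, eoat, status, optics, models
from h import *
import cv2
np.set_printoptions(precision=3,suppress=True)
arm.move_l(W(-8,-46,56.5),speed=60)
arm.move_l(W(-8,-46,150),speed=120)
arm.movep(W(-20,-150,260),Q(p[2]))
c=optics.calibration("wrist");im=optics.capture("wrist");cv2.imwrite("pics/g_wrist.png",im[:,:,::-1])
def dirn(c,mask,piv):
    uv=np.argwhere(mask)[:,::-1].astype(float); P=back(c,uv,67); B=np.array([box(x) for x in P])[:,:2]-piv
    B=B[np.linalg.norm(B,axis=1)>20]; m=B.mean(0); return m,np.arctan2(-m[0],m[1])
for n,t,y in(("wrist","red_handle",-100),):
    r=models.silhouettes(n,t); print(n,t,[(x["confidence"],x["uv"],x["mask"].sum()) for x in r])
    if r: print(dirn(c,r[0]["mask"],np.array([30,y])))
arm.movep(W(-60,120,320),Q(p[2]))
cw=optics.calibration("wrist");cv2.imwrite("pics/g_wrist2.png",optics.capture("wrist")[:,:,::-1])
for n in("side","top"):
    im=optics.capture(n); cv2.imwrite(f"pics/g_{n}.png",cv2.resize(im[120:300,120:360,::-1],(800,600),interpolation=cv2.INTER_CUBIC)); c=optics.calibration(n)
    for t,y in(("red_handle",-100),("blue_handle",-215)):
        r=models.silhouettes(n,t); print(n,t,[(x["confidence"],x["uv"],x["mask"].sum()) for x in r][:2])
        if r: print(dirn(c,r[0]["mask"],np.array([30,y])))
print(status.observe()["clock"])
```

```text
wrist red_handle [(0.81, [291.2, 103.4], np.int64(1281))]
(array([-0.77 , 47.178]), np.float64(0.016324283434042918))
side red_handle [(0.5, [255.1, 202.3], np.int64(158))]
(array([-5.295, 42.057]), np.float64(0.12525126735104103))
side blue_handle [(0.59, [279.7, 227.8], np.int64(154)), (0.59, [309.4, 336.8], np.int64(1603))]
(array([-49.407,  -2.198]), np.float64(1.615256181747243))
top red_handle [(0.7, [263.9, 155.8], np.int64(447)), (0.56, [250.2, 198.6], np.int64(155))]
(array([131.682, -54.867]), np.float64(-1.965582285918076))
top blue_handle [(0.63, [294.4, 192.3], np.int64(176))]
(array([-44.395,   4.27 ]), np.float64(1.4749188907686965))
23.9083
```

View pics/g_wrist.png

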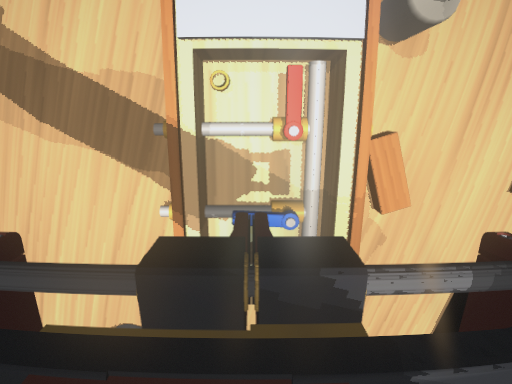

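View pics/g_top.png

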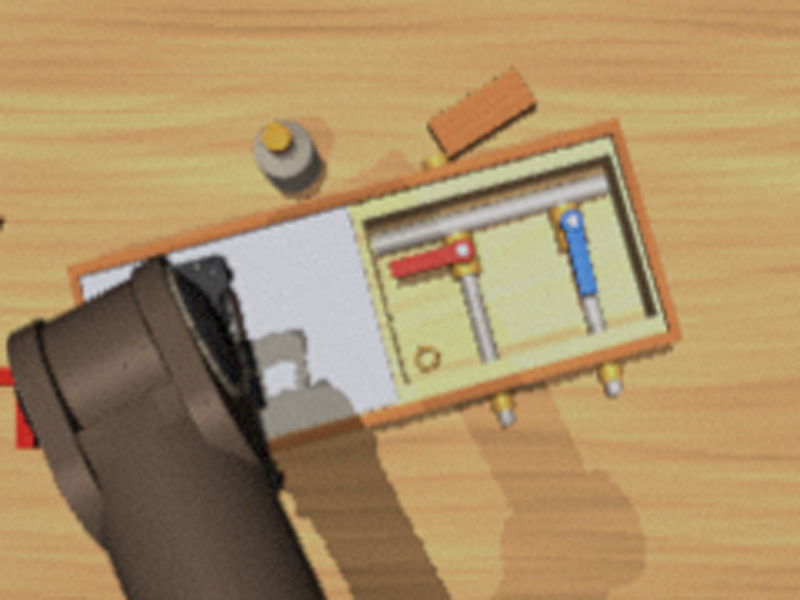

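View pics/g_side.png

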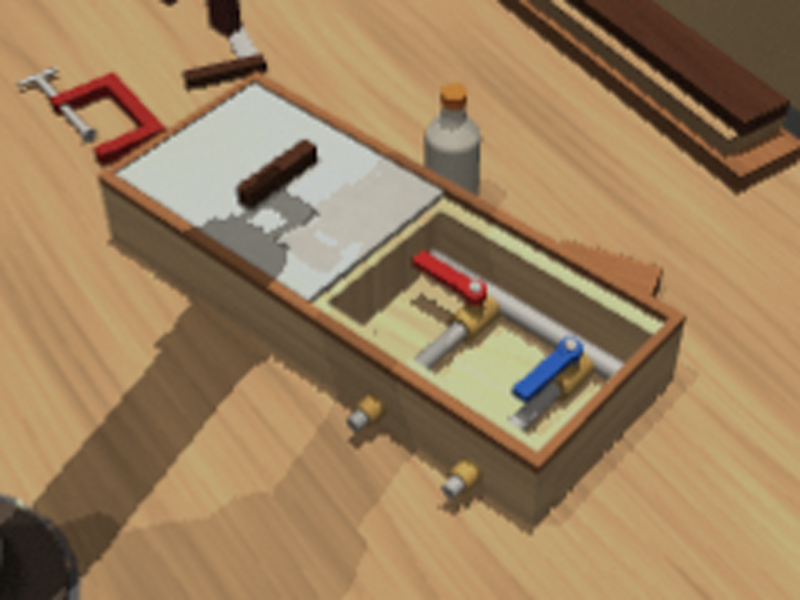

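Run:
```python
from cell import arm
arm.hand_in()
```

```text
the job is handed in; nothing more can be done
```

The cover is fully open, the red valve is shut, and I've handed the job in. The robot clock read about 24 s at my last check.

- **Cover:** I pushed the cleat sideways with closed fingers until it met the +y stop. The finger stopped advancing at box y 115.7 as the push force rose to 14 N. The last pictures show the cover fully open and flat.
- **Red valve:** I swung the handle round to its stop, where it stopped moving and the force rose to about 7 N. From the wrist camera it measures about 0.02 rad from shut. The side view gives 0.13 rad, from a small, low-confidence mask. In the top view the network's first guess was a different object (probably the offcut), so I relied on the picture, which agrees with shut.
- **Blue valve:** I did not touch it. It reads 1.47 (top) to 1.62 rad (side), so it is still open.
- **Everything else:** The plug, bottle, offcut and clamp look where they were. I did not recheck the can, screwdriver and try square after the last move, but the arm never went near them.

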